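# Load the round sample jar into the guarded mixer

### The job

Lift the hinged clear guard of the bench mixer well open, stand the round amber jar (not the square bottle or the thin vial) upright in the mixer's cup, then lower the guard fully closed over it and let go. Do not tip the jar over on the way.

Things in the scene. Friction and masses are not known exactly. Their poses are not given: they have to be found in the camera images.
- jar_center (a point): Centre (half-way up, 35 mm above its foot) of the round amber glass jar with a black cap: body 50 mm in diameter and 50 mm high, cap 46 mm across and 20 mm high, 70 mm in all, about 0.12 kg. z is up its axis. It stands on the table near a square bottle (48 mm wide) and a thin vial (28 mm across) of the same height and materials.
- cup (a point): Centre of the floor of the mixer's round cup, 34 mm above the table; 74 mm across inside, rim 8 mm high. z up, x to the guard's hinge; fixed, turned up to 15 deg. Hinge line: parallel to y, at x +85 mm, 86 mm above this point. Heights over the table: clear side plates at y +-100 mm, 109 mm; front wall at x -62 mm, 70 mm; housing beyond x +90 mm, 110 mm.
- guard (a joint): Guard angle, rad: 0 closed (level, 120 mm above the table), growing as the handle is lifted, to a stop at 1.65 (just past upright). May start ajar, up to 0.2. Stiff hinge: stays where it is left; 1 to 4 N at the handle moves it. Clear panel 145 mm long, 214 mm wide, aluminium frame; closed, it clears the jar in the cup by about 12 mm.
- guard_handle (a point): Middle of the guard's handle, a round black bar 12 mm in diameter, 140 mm long, parallel to the hinge line and 190 mm from it, with brackets 64 mm either side of this point and 39 mm free between bar and panel edge. y runs along the bar, x from bar to hinge (turns with the guard). Closed: on the robot's side, 120 mm above the table; fully open: about 310 mm.
Things that resemble listed ones, but are neither listed nor needed, are in the scene too. Leave any yellow look-alike of the part that bears jar_center alone.

How it is judged:
By the outcome, as a careful person would: the job done as asked, in the order asked, and still so for the second after the job is handed in, with the robot touching nothing.
It also fails if it takes over 72 s, if anything falls off the work surface, if the arm or the gripper's body presses on something with over 40 N, if the wrist force passes 120 N, or if a joint passes its speed limit or range.

### The arm

A 7-joint arm with a two-finger parallel gripper is mounted at the origin on the work surface. World frame = base frame: x ahead of the robot, y to its left, z up, the work surface at z = 0. Lengths are in m, angles in degrees, forces in N, time in s.
With the tool pointing down it reaches from about 0.425 to 0.875 m from the base axis. Payload 4.7 kg.
Tool frame: the origin (TCP) lies at the very end of the fingers, on their centre line; the grasp point (between the pads) lies 19 mm behind it; z points along the fingers, y is the direction in which the jaws open and shut (so a half turn about z gives the same grasp; the last joint's range is limited). The gripper opens to 87 mm and grips with 3 to 60 N. Pads are 19 mm wide; open, the fingers measure 117 mm over their backs; the gripper's body (75 mm by 190 mm) begins 51 mm behind the grasp point.
Start: joints at [-73.906, 18.392, -4.016, 83.108, 1.295, 78.541, -3.26], TCP at [0.171, 0.627, 0.223] pointing down, gripper open.
Joint ranges: [-163.93, 163.93], [-17.29, 119.83], [-79.2, 71.16], [3.27, 140.29], [-89.18, 269.18], [5.43, 117.66], [-154.24, 154.24]. Speed limits (degrees/s): [147.25, 147.25, 180, 180, 180, 180, 180].

### API

Orientations are given as [roll, pitch, yaw] about the fixed x, y, z axes, in that order (R = Rz(yaw) Ry(pitch) Rx(roll)).
In Python, from cell import env gives the robot as it stands.
- The arm moves only by the tool servo_tool, never from a script. Its argument "increments" is a list that holds one entry, the list of rows, each a list of 7 numbers: the shift along the tool's x, y, z in m, then the turn, a rotation vector about the tool's x, y, z in degrees, then the opening, from -1 (shut) to 1 (fully open). In form: [[[dx, dy, dz, rx, ry, rz, fingers], ...]]. A call has 1 to 20 rows; each row is the pose to reach, as a shift and turn from the pose commanded when the call began, along the tool's axes at that moment; what a row does not reach only later rows make up. A row lasts 1/10 s, in which the tool goes at most 50 mm and 8.59 degrees, less where a joint would pass 70% of its speed; a pose out of reach is approached as far as the arm can. A call with a gripper value outside its range is refused whole. The fingers move at their own pace and stop on an object; "squeeze" is the grip in N (left out, the last holds). Time passes only in rows, so rows that repeat a pose let the fingers close. It gives the time, the measured TCP pose, the force and the opening at its end, in the units of the state.
- env.get_obs(): the state, without advancing time (a new reading comes with each control period).
- env.read_camera(name): name is "scene" or "top"; returns a dict with "frame" (384x512x3 uint8, blue, green, red), "intrinsics" (3x3 intrinsics, pixels), "rvec" (rotation vector, rad) and "tvec" (3), from world to camera coordinates, as OpenCV has them. Camera axes: x right, y down, z forward; pixel columns grow to the right and rows downward; lengths in m; the calibration is good to about 2 mm. A picture is of the moment at which its call begins. There is no depth.
- env.sign_off(): hands the job in, once; it reports no verdict.
The state is a dict: "time_s": time; "qpos": joint angles; "joint_velocities": joint speeds; "effort": joint torques, N m; "tool_pos": TCP position; "tool_rot": TCP orientation; "force": force on the tool from outside, world axes, zero at the start; "wrist_torque": the same for the moment, N m; "grip_width": finger opening in m.
Only numpy, scipy, OpenCV 4.12 (cv2) and the standard library are available. Lean on these libraries where they do the work, as an engineer would, in place of code of your own. Each camera call takes 0.05 s, during which the arm holds its last target.

## Working session

There is one attempt and no reset: what is moved stays moved. The work goes in short steps, Python scripts to look and compute and a tool call to move; the robot and the scene stay as the last step left them, time stands still between calls to the robot, and variables do not carry over. Pictures are saved under pics/ and viewed, and the job is handed in when it is done.

Besides the shell and the picture viewer there is one more tool, called after "Emit:" by a JSON object that holds its "name" and its "arguments", one argument or row to a line. servo_tool: Moves the arm, as the interface text tells. Its arguments: {"type":"object","properties":{"increments":{"type":"array","items":{"type":"array","items":{"type":"array","items":{"type":"number"}}}},"squeeze":{"type":"number"}},"required":["increments"]}

```bash
mkdir -p pics; ls
cat > h.py <<'E'
import numpy as np, cv2, pickle, sys
from cell import env
def grab(tag):
    out={}
    for n in ("scene","top"):
        c=env.read_camera(n); out[n]=c; cv2.imwrite(f"pics/{tag}_{n}.png",c["frame"])
    pickle.dump(out,open(f"pics/{tag}.pkl","wb")); return out
def cam(c):
    R=cv2.Rodrigues(np.array(c["rvec"],float))[0]; return np.array(c["intrinsics"],float),R,np.array(c["tvec"],float).ravel()
def ray(c,uv):
    K,R,t=cam(c); d=R.T@np.linalg.solve(K,np.array([uv[0],uv[1],1.])); return -R.T@t,d/np.linalg.norm(d)
def onz(c,uv,z):
    o,d=ray(c,uv); return o+d*(z-o[2])/d[2]
def tri(c1,u1,c2,u2):
    o1,d1=ray(c1,u1);o2,d2=ray(c2,u2)
    s=np.linalg.lstsq(np.c_[d1,-d2],o2-o1,rcond=None)[0]
    p,q=o1+s[0]*d1,o2+s[1]*d2
    return (p+q)/2,np.linalg.norm(p-q)
def proj(c,P):
    K,R,t=cam(c); return cv2.projectPoints(np.atleast_2d(np.array(P,float)),R,t,K,None)[0][:,0]
E
python3 - <<'E'
from h import *
o=grab("a")
for n in o: print(n, o[n]["frame"].shape, np.round(ray(o[n],(256,192)),3).tolist(), o[n]["intrinsics"][0][0])
print(env.get_obs())
E
```

```text
pics
scene (384, 512, 3) [[0.839, 0.525, 0.911], [-0.287, -0.422, -0.86]] 422.9424262486009
top (384, 512, 3) [[0.401, 0.149, 0.984], [0.183, -0.002, -0.983]] 382.1664663837498
{'time_s': 0.1, 'qpos': array([-73.90672011,  18.43522378,  -4.0139177 ,  83.16722138,
         1.29490176,  78.53905985,  -3.26066839]), 'joint_velocities': array([-0.01964765, -0.12669525, -0.09626449, -0.12820557, -0.06646001,
       -0.02073783, -0.02152542]), 'effort': array([-2.61263622e-04, -4.92573845e+01, -4.05941913e-01, -3.13400388e+01,
       -6.42351480e-02,  3.95556504e-02,  1.05423298e-04]), 'tool_pos': array([0.17129518, 0.6265275 , 0.22157203]), 'tool_rot': array([-1.79903710e+02,  5.73266023e-03,  1.64714085e+02]), 'force': array([-0.68515518,  0.51015051, -0.33578145]), 'wrist_torque': array([ 0.0146656 ,  0.05955307, -0.02803541]), 'grip_width': 0.0869377683907339}
```

View pics/a_scene.png

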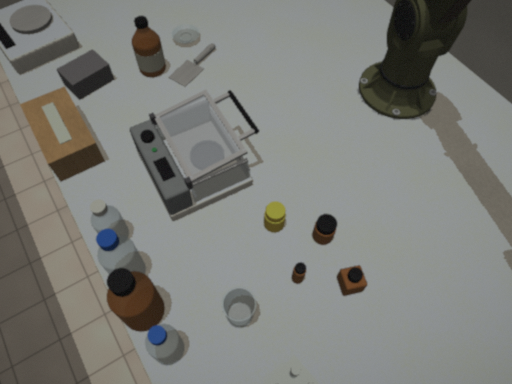

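View pics/a_top.png

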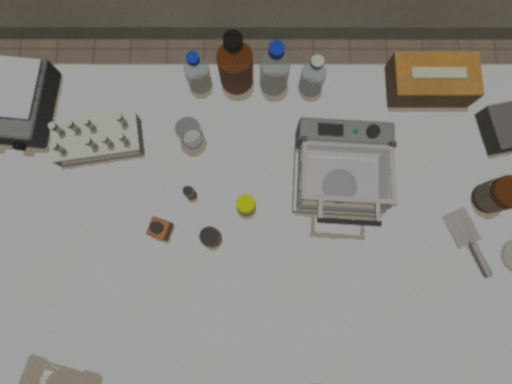

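The amber round jar candidates:
- the black-capped round jar: scene (325,228), top (210,237), which is my choice
- the square bottle: scene (351,279), top (160,229)
- the thin vial: scene (299,271), top (189,192)
- the yellow look-alike: scene (275,215), top (246,204)
- the big amber bottles: scene (135,298) and (148,48)

Next I check a close crop.

Run:
```python
from h import *
o=pickle.load(open("pics/a.pkl","rb"))
s=o["scene"]["frame"];t=o["top"]["frame"]
a=cv2.resize(s[195:305,255:375],(400,367),interpolation=cv2.INTER_CUBIC)
b=cv2.resize(t[175:265,140:270],(400,277),interpolation=cv2.INTER_CUBIC)
im=np.zeros((370,800,3),np.uint8);im[:367,:400]=a;im[:277,400:]=b
cv2.imwrite("pics/crop1.png",im)
im=np.zeros((600,800,3),np.uint8)
im[:580,:400]=cv2.resize(s[85:230,120:270],(400,387),interpolation=cv2.INTER_CUBIC).copy() if 0 else 0
a=cv2.resize(s[85:225,125:265],(400,400),interpolation=cv2.INTER_CUBIC)
b=cv2.resize(t[110:240,285:405],(400,433),interpolation=cv2.INTER_CUBIC)
im[:400,:400]=a;im[:433,400:]=b
cv2.imwrite("pics/crop2.png",im[:440])
```

```text
(no output)
```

View pics/crop1.png

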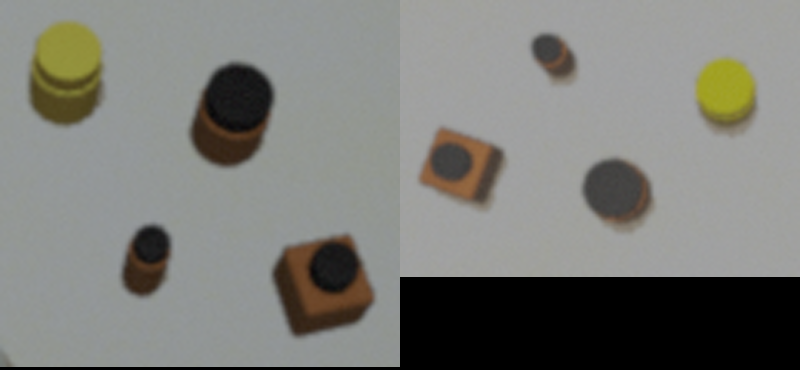

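View pics/crop2.png

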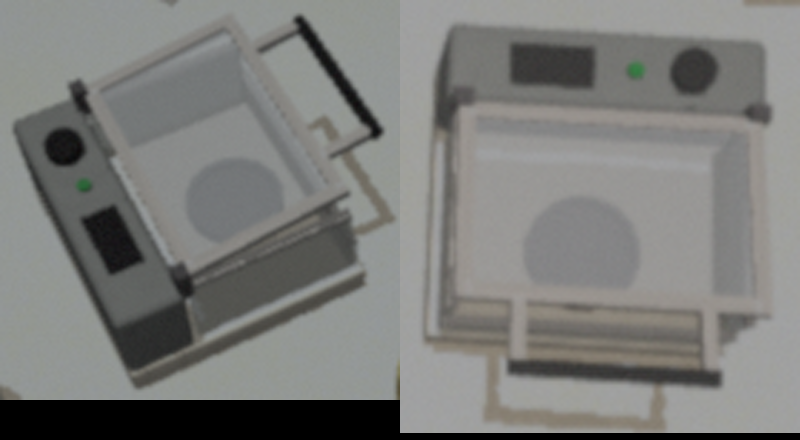

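The crop confirms it: the black-capped round jar is at scene (325,228) and top (210,237). The yellow jar, square bottle and thin vial are clearly different things. The guard is slightly ajar.

```bash
cat >> h.py <<'E'
def blob(c,roi,thr=60,lo=0):
    x0,y0,x1,y1=roi; g=c["frame"][y0:y1,x0:x1].max(2)
    m=((g<thr)&(g>=lo)).astype(np.uint8)
    n,l,s,ce=cv2.connectedComponentsWithStats(m)
    i=1+np.argmax(s[1:,4]); pts=np.argwhere(l==i)[:,::-1]+[x0,y0]
    return pts.astype(np.float32)
E
python3 - <<'E'
from h import *
o=pickle.load(open("pics/a.pkl","rb"));S,T=o["scene"],o["top"]
js=blob(S,(305,205,345,245),55); jt=blob(T,(190,220,230,255),95)
for p in (js,jt): print(len(p),p.mean(0),p.min(0),p.max(0))
print("cap",tri(S,js.mean(0),T,jt.mean(0)), onz(T,jt.mean(0),.065))
hs=blob(S,(222,85,265,140),60); ht=blob(T,(310,210,390,230),85)
def ends(p):
    c=p.mean(0); u=np.linalg.svd(p-c,full_matrices=0)[2][0]; d=(p-c)@u
    return c,c+u*d.min(),c+u*d.max()
a,b=ends(hs),ends(ht); print(np.round(a,1).tolist(),np.round(b,1).tolist(),len(hs),len(ht))
print("mid",tri(S,a[0],T,b[0]))
for i in (1,2):
  for j in (1,2): print(i,j,tri(S,a[i],T,b[j]))
# cup disc in top
x0,y0,x1,y1=300,150,380,215
g=T["frame"][y0:y1,x0:x1]; print(g[10:50:5,5:75:5].max(2))
g=S["frame"][120:190,170:240]; print(g[10:65:5,5:65:5].max(2))
E
```

```text
316 [325.8386  224.43988] [316. 215.] [335. 234.]
302 [209.56953 236.2914 ] [200. 227.] [220. 245.]
cap (array([0.4649952 , 0.25938572, 0.05465253]), np.float64(0.00016703202355304776)) [0.46433092 0.25808918 0.065     ]
[[242.89999389648438, 111.5], [228.6999969482422, 91.19999694824219], [256.79998779296875, 131.5]] [[349.5, 221.39999389648438], [318.0, 219.60000610351562], [380.0, 223.1999969482422]] 171 257
mid (array([ 0.48978093, -0.05898694,  0.14124853]), np.float64(0.003229336382618121))
1 1 (array([0.51284567, 0.00285967, 0.2613738 ]), np.float64(0.08038171325263971))
1 2 (array([ 0.48642525, -0.12654719,  0.14637833]), np.float64(0.0007324068000602267))
2 1 (array([0.49434821, 0.01055511, 0.14244742]), np.float64(0.0020538499229034043))
2 2 (array([ 0.46802751, -0.11088362,  0.04224042]), np.float64(0.10871257366816035))
[[151 153 153 152 152 153 153 152 151 154 153 156 157 156]
 [151 154 154 153 153 153 151 153 151 152 152 153 151 153]
 [152 155 152 154 153 150 135 133 141 151 152 152 152 151]
 [153 154 153 155 144 134 135 133 134 131 152 153 152 152]
 [154 154 153 154 133 133 135 135 134 133 139 153 151 152]
 [154 154 154 154 133 133 133 133 132 133 133 152 152 151]
 [154 154 153 155 132 134 132 135 132 135 135 153 152 152]
 [157 153 153 152 145 143 137 136 135 133 150 153 153 154]]
[[121 119 117 137 139 140 139 141 139 119 139 137]
 [127 139 139 140 139 139 141 139 139 127 129 134]
 [138 138 139 140 138 137 129 130 139 141 116 134]
 [137 140 139 140 123 119 120 121 120 126 137 121]
 [136 138 138 134 120 121 121 121 119 120 140 123]
 [123 137 141 126 121 121 121 120 120 119 140 136]
 [148 135 139 131 121 121 120 120 119 128 136 103]
 [ 89 129 138 140 118 121 121 126 135 111 103  98]
 [ 99 137 134 139 140 134 138 125  88  94  95  80]
 [ 71  93 137 139 134 126  82  92  81  83  84  83]
 [ 98  98  57  76  71 105  77  85  84  85  83  82]]
```

```bash
cat >> h.py <<'E'
from scipy.spatial.transform import Rotation as Ro
def delta(p,yaw,cur=None):
    o=env.get_obs() if cur is None else cur
    R=Ro.from_euler('xyz',o["tool_rot"],degrees=True); Rt=Ro.from_euler('xyz',[180,0,yaw],degrees=True)
    return np.round(R.inv().apply(np.array(p)-o["tool_pos"]),4).tolist(), np.round((R.inv()*Rt).as_rotvec(degrees=True),2).tolist()
E
python3 - <<'E'
from h import *
print(delta([.45,.30,.26],110)); print(delta([.49,-.059,.22],86.7))
o=pickle.load(open("pics/a.pkl","rb"));S,T=o["scene"],o["top"]
for n,a,b in (("vial",(300,268),(188,191)),("yellow",(276,210),(246,203)),("sq",(354,275),(157,228))): print(n,tri(S,a,T,b))
# cup disc
for c,roi,lo,hi in ((T,(318,165,365,212),128,146),(S,(185,135,230,180),115,130)):
    p=blob(c,roi,hi,lo).astype(int); h=cv2.convexHull(p); print(len(p),p.min(0),p.max(0)); e=cv2.fitEllipse(h); print(e, onz(c,e[0],.034))
E
```

```text
([-0.3549, -0.2416, -0.038], [-0.09, 0.05, 54.71])
([-0.4882, -0.5772, 0.0026], [-0.08, 0.07, 78.01])
vial (array([0.57599119, 0.31393438, 0.0586239 ]), np.float64(0.00011862181543534434))
yellow (array([0.54401939, 0.17201192, 0.06409954]), np.float64(0.0025872106940107416))
sq (array([0.48599383, 0.3868575 , 0.05404205]), np.float64(0.0012032067958108656))
832 [322 168] [356 196]
((339.294677734375, 184.1161346435547), (31.11830711364746, 36.74676513671875), 94.16558074951172) [ 0.59750201 -0.06524668  0.034     ]
764 [190 140] [224 170]
((206.63101196289062, 155.09230041503906), (30.51153564453125, 34.73097229003906), 83.38835144042969) [ 0.59402279 -0.06394997  0.034     ]
```

Emit:
{"name": "servo_tool", "arguments": {
  "increments": [
    [[-0.06, -0.04, -0.01, 0, 0, 8, -0.17], [-0.09, -0.06, -0.02, 0, 0, 14, -0.17], [-0.12, -0.08, -0.025, 0, 0, 20, -0.17], [-0.16, -0.11, -0.03, 0, 0, 26, -0.17], [-0.2, -0.135, -0.035, 0, 0, 32, -0.17], [-0.24, -0.163, -0.038, 0, 0, 38, -0.17], [-0.28, -0.19, -0.038, 0, 0, 44, -0.17], [-0.315, -0.215, -0.038, 0, 0, 50, -0.17], [-0.345, -0.24, -0.038, 0, 0, 55, -0.17], [-0.365, -0.275, -0.036, 0, 0, 58, -0.17], [-0.38, -0.31, -0.034, 0, 0, 61, -0.17], [-0.4, -0.35, -0.03, 0, 0, 64, -0.17], [-0.417, -0.39, -0.025, 0, 0, 67, -0.17], [-0.433, -0.43, -0.02, 0, 0, 70, -0.17], [-0.45, -0.47, -0.015, 0, 0, 73, -0.17], [-0.465, -0.51, -0.01, 0, 0, 76, -0.17], [-0.478, -0.545, -0.003, 0, 0, 78, -0.17], [-0.488, -0.577, 0.0026, 0, 0, 78, -0.17], [-0.488, -0.577, 0.0026, 0, 0, 78, -0.17], [-0.488, -0.577, 0.0026, 0, 0, 78, -0.17]]
  ]
}}

```text
time_s: 2.1
tool_pos: [0.4896, -0.0586, 0.2196]
tool_rot: [-180.0, -0.0, 86.6]
force: [1.0, 0.7, -0.6]
grip_width: 0.0364
```

Run:
```python
from h import *
o=grab("b"); s=env.get_obs(); print(s["time_s"],s["tool_pos"],s["tool_rot"],s["grip_width"],s["force"])
print(delta([.49,-.059,.123],86.7))
cv2.imwrite("pics/b_c.png",np.hstack([cv2.resize(o["scene"]["frame"][40:240,110:310],(400,400)),cv2.resize(o["top"]["frame"][100:300,250:450],(400,400))]))
```

```text
2.2 [ 0.49003048 -0.05679607  0.21985839] [-1.79986051e+02 -3.12487407e-02  8.68241519e+01] 0.03600420623513072 [-0.08085783 -0.62593102 -0.12115801]
([-0.0023, 0.0001, 0.0969], [-0.01, -0.03, 0.12])
```

View pics/b_c.png

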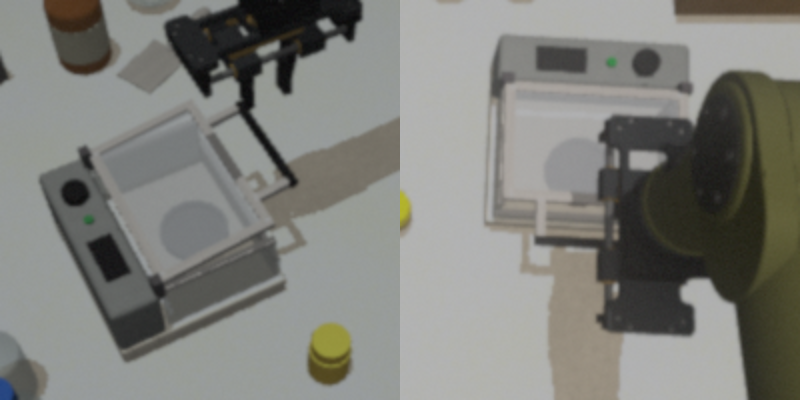

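The gripper (its wide axis along the jaws) hovers over the bar, and the mixer hasn't moved. Next I descend onto the bar.

Emit:
{"name": "servo_tool", "arguments": {
  "increments": [
    [[0, 0, 0.02, 0, 0, 0, -0.17], [0, 0, 0.04, 0, 0, 0, -0.17], [0, 0, 0.055, 0, 0, 0, -0.17], [0, 0, 0.07, 0, 0, 0, -0.17], [0, 0, 0.08, 0, 0, 0, -0.17], [0, 0, 0.09, 0, 0, 0, -0.17], [0, 0, 0.097, 0, 0, 0, -0.17], [0, 0, 0.097, 0, 0, 0, -0.17]]
  ]
}}

```text
time_s: 3.0
tool_pos: [0.4895, -0.0579, 0.1222]
tool_rot: [-179.9, 0.0, 86.7]
force: [-0.4, 0.5, 0.3]
grip_width: 0.036
```

Run:
```python
from h import *
o=grab("c"); s=env.get_obs(); print(s["time_s"],s["tool_pos"],s["tool_rot"],s["grip_width"],s["force"])
cv2.imwrite("pics/c_c.png",np.hstack([cv2.resize(o["scene"]["frame"][60:180,180:300],(400,400)),cv2.resize(o["top"]["frame"][150:270,300:420],(400,400))]))
```

```text
3.1 [ 0.49027592 -0.05818067  0.12323685] [ 1.79975354e+02 -2.86063044e-03  8.67189427e+01] 0.03603923870035457 [-0.29434486 -1.1022071  -0.02387194]
```

View pics/c_c.png

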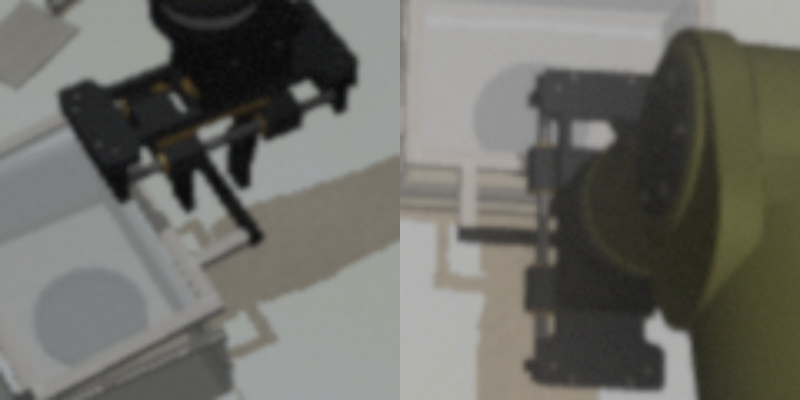

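The two fingers straddle the bar, one of them in the gap. I'll close on it.

Emit:
{"name": "servo_tool", "arguments": {
  "increments": [
    [[0, 0, 0, 0, 0, 0, -1], [0, 0, 0, 0, 0, 0, -1], [0, 0, 0, 0, 0, 0, -1], [0, 0, 0, 0, 0, 0, -1], [0, 0, 0, 0, 0, 0, -1]]
  ],
  "squeeze": 20
}}

```text
time_s: 3.6
tool_pos: [0.4918, -0.0583, 0.1235]
tool_rot: [179.8, 0.0, 86.7]
force: [4.9, -0.9, -2.1]
grip_width: 0.0108
```

Emit:
{"name": "servo_tool", "arguments": {
  "increments": [
    [[0, 0.001, -0.007, 0, 0, 0, -1], [0, 0.0024, -0.015, 0, 0, 0, -1], [0, 0.0045, -0.024, 0, 0, 0, -1], [0, 0.0071, -0.0335, 0, 0, 0, -1], [0, 0.0102, -0.0425, 0, 0, 0, -1], [0, 0.0136, -0.0513, 0, 0, 0, -1], [0, 0.0176, -0.06, 0, 0, 0, -1], [0, 0.0219, -0.0684, 0, 0, 0, -1], [0, 0.0267, -0.0767, 0, 0, 0, -1], [0, 0.0318, -0.0846, 0, 0, 0, -1], [0, 0.0433, -0.0997, 0, 0, 0, -1], [0, 0.0433, -0.0997, 0, 0, 0, -1]]
  ]
}}

```text
time_s: 4.8
tool_pos: [0.5392, -0.0613, 0.2227]
tool_rot: [179.3, 0.2, 86.7]
force: [19.2, -1.3, -17.2]
grip_width: 0.0102
```

Run:
```python
from h import *
o=grab("d"); s=env.get_obs(); print(s["time_s"],s["tool_pos"],s["tool_rot"],s["grip_width"],s["force"])
cv2.imwrite("pics/d_c.png",np.hstack([cv2.resize(o["scene"]["frame"][40:240,110:310],(400,400)),cv2.resize(o["top"]["frame"][100:300,250:450],(400,400))]))
```

```text
4.9 [ 0.53823547 -0.06123486  0.221726  ] [1.79382210e+02 1.44549775e-01 8.67186504e+01] 0.010657398114559846 [ 19.30707008  -2.48244817 -18.03666444]
```

View pics/d_c.png

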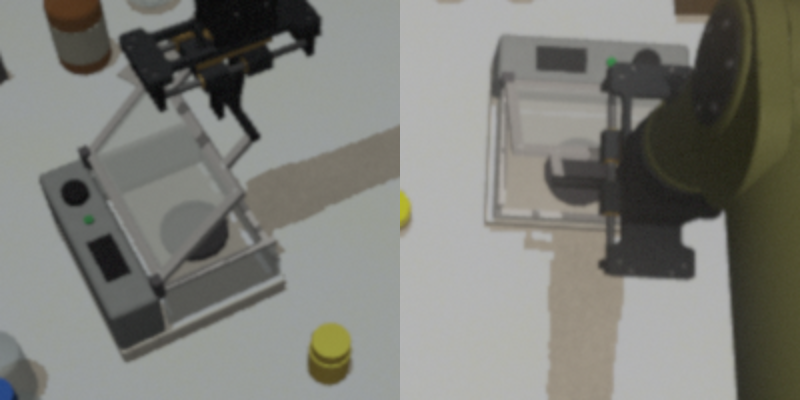

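Emit:
{"name": "servo_tool", "arguments": {
  "increments": [
    [[0, 0.005, -0.001, 0, 0, 0, -1], [0, 0.01, -0.005, 0, 0, 0, -1], [0, 0.0152, -0.0097, 0, 0, 0, -1], [0, 0.0223, -0.0161, 0, 0, 0, -1], [0, 0.0295, -0.0222, 0, 0, 0, -1], [0, 0.037, -0.028, 0, 0, 0, -1], [0, 0.0449, -0.0333, 0, 0, 0, -1], [0, 0.053, -0.0381, 0, 0, 0, -1], [0, 0.0614, -0.0427, 0, 0, 0, -1], [0, 0.0614, -0.0427, 0, 0, 0, -1]]
  ],
  "squeeze": 12
}}

```text
time_s: 5.9
tool_pos: [0.5962, -0.0648, 0.2666]
tool_rot: [179.9, 0.0, 86.7]
force: [1.9, -2.3, -2.8]
grip_width: 0.0112
```

Emit:
{"name": "servo_tool", "arguments": {
  "increments": [
    [[0, 0.0086, -0.0041, 0, 0, 0, -1], [0, 0.0174, -0.0078, 0, 0, 0, -1], [0, 0.0263, -0.011, 0, 0, 0, -1], [0, 0.0354, -0.0138, 0, 0, 0, -1], [0, 0.0446, -0.016, 0, 0, 0, -1], [0, 0.0539, -0.0179, 0, 0, 0, -1], [0, 0.0633, -0.0192, 0, 0, 0, -1], [0, 0.0728, -0.0202, 0, 0, 0, -1], [0, 0.0805, -0.0206, 0, 0, 0, -1], [0, 0.0879, -0.0207, 0, 0, 0, -1], [0, 0.0879, -0.0207, 0, 0, 0, -1]]
  ]
}}

```text
time_s: 7.0
tool_pos: [0.6838, -0.0695, 0.2858]
tool_rot: [179.9, 0.0, 86.7]
force: [0.8, -3.0, -4.3]
grip_width: 0.0106
```

Run:
```python
from h import *
o=grab("e"); s=env.get_obs(); print(s["time_s"],s["tool_pos"],s["tool_rot"],s["grip_width"],s["force"],s["qpos"])
cv2.imwrite("pics/e_c.png",np.hstack([cv2.resize(o["scene"]["frame"][20:220,110:310],(400,400)),cv2.resize(o["top"]["frame"][60:260,250:450],(400,400))]))
```

```text
7.1 [ 0.68315411 -0.06942781  0.28591698] [1.79900985e+02 1.99355183e-02 8.67107267e+01] 0.011013783405960209 [ 1.09502421 -3.72310504 -4.61064604] [-22.57962001  24.69290152  38.02555953  72.70779778 -14.92521247
  87.36908034  10.19894416]
```

View pics/e_c.png

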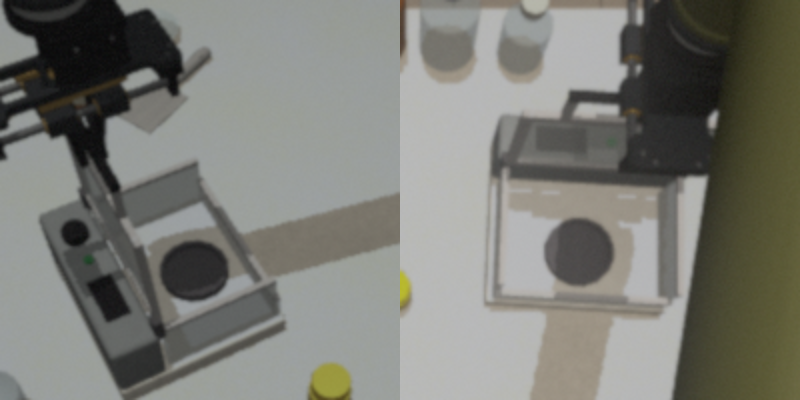

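The guard is upright, at about 1.58 rad. I'll let go, rise, then measure the cup, which is now in clear view.

Emit:
{"name": "servo_tool", "arguments": {
  "increments": [
    [[0, 0, 0, 0, 0, 0, -0.3], [0, 0, 0, 0, 0, 0, -0.2], [0, 0, 0, 0, 0, 0, -0.2], [0, 0, -0.015, 0, 0, 0, -0.2], [0, 0, -0.035, 0, 0, 0, -0.2], [0, 0, -0.055, 0, 0, 0, -0.2], [0, -0.03, -0.06, 0, 0, 0, -0.2], [0, -0.07, -0.06, 0, 0, 0, -0.2], [-0.03, -0.11, -0.06, 0, 0, -5, 0], [-0.07, -0.15, -0.06, 0, 0, -12, 0.5], [-0.11, -0.18, -0.06, 0, 0, -20, 1], [-0.15, -0.2, -0.05, 0, 0, -28, 1], [-0.19, -0.22, -0.04, 0, 0, -36, 1]]
  ]
}}

```text
time_s: 8.4
tool_pos: [0.451, -0.2476, 0.3281]
tool_rot: [179.7, 0.1, 122.9]
force: [0.3, -1.4, 0.9]
grip_width: 0.0668
```

Run:
```python
from h import *
o=grab("f"); s=env.get_obs(); print(s["time_s"],s["tool_pos"],s["tool_rot"],s["grip_width"],s["force"],s["qpos"])
```

```text
8.5 [ 0.44718439 -0.25311286  0.32744443] [1.79928514e+02 5.40795653e-02 1.22096624e+02] 0.07473408964085816 [ 0.5748637  -0.44120328 -0.23111403] [-20.23731497  -2.06108767  46.06778036  93.73072537   1.45358517
  87.61653616  57.85027995]
```

View pics/f_scene.png

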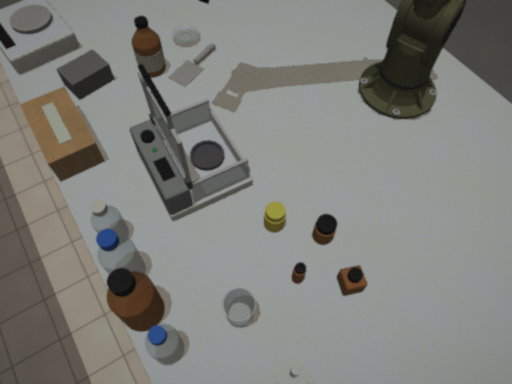

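View pics/f_top.png

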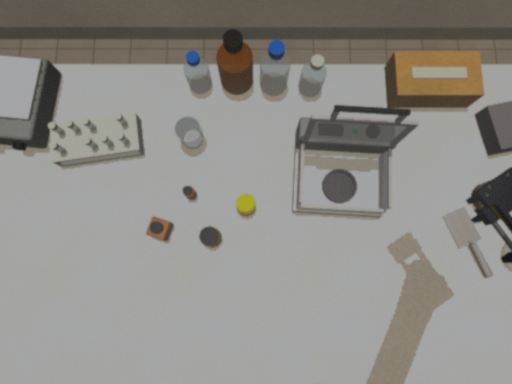

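The guard stays open and the cup shows clearly at scene (207,155), top (339,186). My sideways retreat went the wrong way (to −y), but it touched nothing. Next I measure the cup and re-measure the jar.

Run:
```python
from h import *
o=pickle.load(open("pics/f.pkl","rb"));S,T=o["scene"],o["top"]
for c,roi,hi in ((T,(318,165,362,208),110),(S,(185,136,230,175),90)):
    p=blob(c,roi,hi).astype(int); e=cv2.fitEllipse(cv2.convexHull(p)); print(len(p),p.min(0),p.max(0),e, onz(c,e[0],.042)); 
    if c is T: et=e[0]
    else: es=e[0]
print("cup",tri(S,es,T,et))
js=blob(S,(305,205,345,245),55); jt=blob(T,(190,220,230,255),95)
es=cv2.fitEllipse(cv2.convexHull(js.astype(int)))[0]
print("jar",tri(S,js.mean(0),T,jt.mean(0)),es)
# amber foot extents in scene
hsv=cv2.cvtColor(S["frame"],cv2.COLOR_BGR2HSV)
print("jar via top z=.06",onz(T,jt.mean(0),.062),onz(S,js.mean(0),.058))
# handle open
ht=blob(T,(325,98,415,120),75); print(ht.min(0),ht.max(0),ht.mean(0))
hs=blob(S,(135,65,172,120),60); print(hs.min(0),hs.max(0),hs.mean(0)); print("handle",tri(S,hs.mean(0),T,ht.mean(0)))
print(delta([.4648,.2589,.12],176.7));print(delta([.4648,.2589,.12],140))
cv2.imwrite("pics/f_c.png",np.hstack([cv2.resize(S["frame"][55:205,120:270],(400,400)),cv2.resize(T["frame"][90:225,285:420],(400,400))]))
```

```text
903 [322 169] [356 202] ((338.9630126953125, 185.5551300048828), (33.3012580871582, 34.01390075683594), 82.61354064941406) [ 0.59214542 -0.06245603  0.042     ]
799 [190 141] [223 170] ((206.69869995117188, 155.26316833496094), (29.55338478088379, 34.17095184326172), 83.67142486572266) [ 0.59637261 -0.0580302   0.042     ]
cup (array([ 0.59389464, -0.06438602,  0.0327664 ]), np.float64(0.0003634608301607824))
jar (array([0.46531275, 0.25971342, 0.05565264]), np.float64(4.8662458089885804e-05)) (325.9153747558594, 224.42225646972656)
jar via top z=.06 [0.46488561 0.25893538 0.062     ] [0.46632294 0.2604591  0.058     ]
[334.  98.] [414. 116.] [382.10446 107.33219]
[139.  65.] [169. 117.] [154.15561  86.72449]
handle (array([ 0.68140625, -0.08373777,  0.30791951]), np.float64(0.01581010662783896))
([0.4246, 0.2867, 0.2074], [0.04, 0.08, -54.6])
([0.4246, 0.2867, 0.2074], [0.06, 0.06, -17.9])
```

View pics/f_c.png

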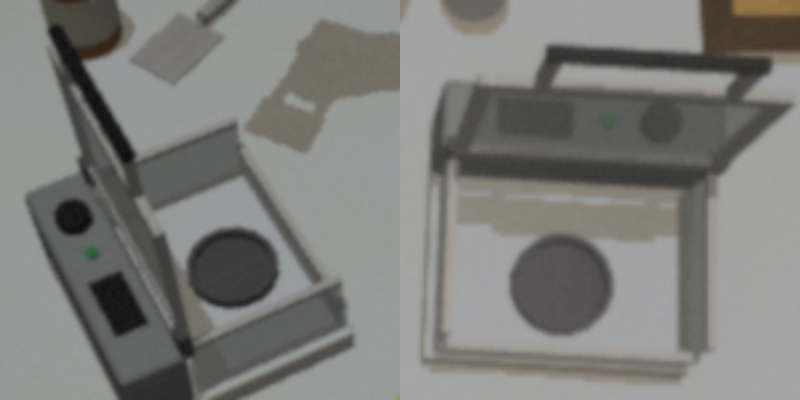

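Emit:
{"name": "servo_tool", "arguments": {
  "increments": [
    [[0.02, 0.013, 0, 0, 0, -2, 1], [0.05, 0.034, 0, 0, 0, -6, 1], [0.08, 0.054, 0, 0, 0, -10, 1], [0.11, 0.074, 0, 0, 0, -14, 1], [0.14, 0.095, 0, 0, 0, -18, 1], [0.17, 0.115, 0, 0, 0, -22, 1], [0.2, 0.135, 0, 0, 0, -26, 1], [0.23, 0.155, 0.01, 0, 0, -30, 1], [0.26, 0.175, 0.03, 0, 0, -34, 1], [0.29, 0.195, 0.05, 0, 0, -38, 1], [0.32, 0.216, 0.07, 0, 0, -42, 1], [0.35, 0.236, 0.09, 0, 0, -46, 1], [0.38, 0.256, 0.11, 0, 0, -50, 1], [0.405, 0.273, 0.13, 0, 0, -53, 1], [0.4246, 0.2867, 0.15, 0, 0, -54.6, 1], [0.4246, 0.2867, 0.17, 0, 0, -54.6, 1], [0.4246, 0.2867, 0.18, 0, 0, -54.6, 1], [0.4246, 0.2867, 0.18, 0, 0, -54.6, 1]]
  ]
}}

```text
time_s: 10.3
tool_pos: [0.4642, 0.2659, 0.1457]
tool_rot: [-179.9, -0.1, 177.2]
force: [0.3, -0.5, -0.1]
grip_width: 0.0869
```

Run:
```python
from h import *
o=grab("g"); s=env.get_obs(); print(s["time_s"],s["tool_pos"],s["tool_rot"],s["grip_width"],s["force"],s["qpos"])
print(delta([.465,.259,.024],176.7))
cv2.imwrite("pics/g_c.png",np.hstack([cv2.resize(o["scene"]["frame"][150:310,230:390],(400,400)),cv2.resize(o["top"]["frame"][150:310,130:290],(400,400))]))
```

```text
10.4 [0.46542989 0.26610951 0.14747621] [1.79936677e+02 7.12543127e-02 1.77134136e+02] 0.0870992909829365 [-0.70209515 -0.159882    0.92825945] [-47.1177297    7.34887297  15.69961296 105.59457682  -2.16394255
  67.24783137  56.42733146]
([0.0002, -0.0073, 0.1235], [0.06, 0.07, 0.43])
```

View pics/g_c.png

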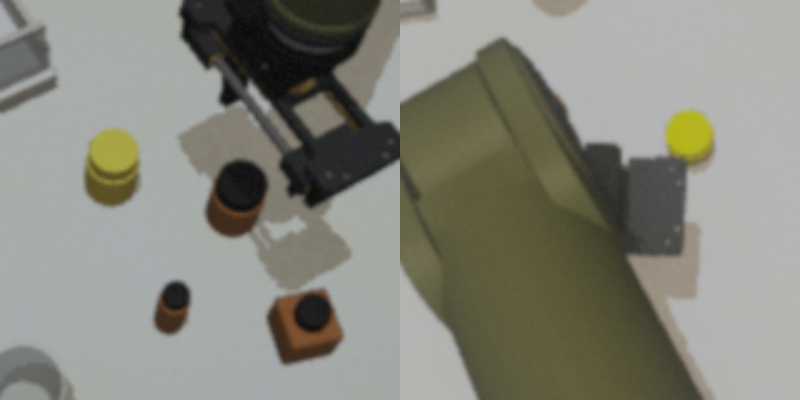

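Emit:
{"name": "servo_tool", "arguments": {
  "increments": [
    [[0, -0.007, 0, 0, 0, 0.4, 1], [0, -0.007, 0.02, 0, 0, 0.4, 1], [0, -0.007, 0.04, 0, 0, 0.4, 1], [0, -0.007, 0.06, 0, 0, 0.4, 1], [0, -0.007, 0.08, 0, 0, 0.4, 1], [0, -0.007, 0.095, 0, 0, 0.4, 1], [0, -0.007, 0.11, 0, 0, 0.4, 1], [0, -0.007, 0.118, 0, 0, 0.4, 1], [0, -0.007, 0.123, 0, 0, 0.4, 1], [0, -0.007, 0.123, 0, 0, 0.4, 1]]
  ]
}}

```text
time_s: 11.4
tool_pos: [0.4645, 0.2591, 0.0234]
tool_rot: [180.0, 0.0, 176.8]
force: [-0.7, 0.5, -0.3]
grip_width: 0.087
```

Run:
```python
from h import *
o=grab("i"); s=env.get_obs(); print(s["time_s"],s["tool_pos"],s["tool_rot"],s["grip_width"],s["force"])
cv2.imwrite("pics/i_c.png",np.hstack([cv2.resize(o["scene"]["frame"][150:310,230:390],(400,400)),cv2.resize(o["top"]["frame"][150:310,130:290],(400,400))]))
```

```text
11.5 [0.46490626 0.25950282 0.02397757] [1.79951606e+02 5.97742092e-02 1.76805820e+02] 0.08702004854107352 [0.13801434 0.46289495 0.26382701]
```

View pics/i_c.png

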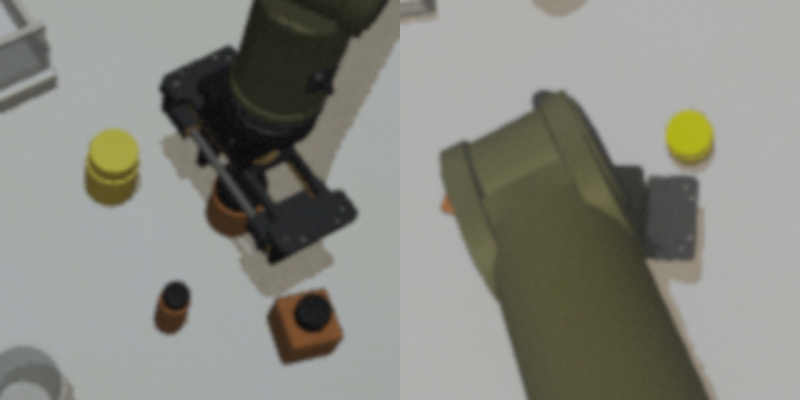

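The jar stands between the fingers and none of its neighbours are touched. I'll close on it.

Emit:
{"name": "servo_tool", "arguments": {
  "increments": [
    [[0, 0, 0, 0, 0, 0, 0.3], [0, 0, 0, 0, 0, 0, 0], [0, 0, 0, 0, 0, 0, -0.2], [0, 0, 0, 0, 0, 0, -0.4], [0, 0, 0, 0, 0, 0, -0.4], [0, 0, 0, 0, 0, 0, -0.4], [0, 0, 0, 0, 0, 0, -0.4], [0, 0, -0.01, 0, 0, 0, -0.4], [0, 0, -0.02, 0, 0, 0, -0.4], [0, 0, -0.03, 0, 0, 0, -0.4], [0, 0, -0.03, 0, 0, 0, -0.4]]
  ],
  "squeeze": 20
}}

```text
time_s: 12.6
tool_pos: [0.4657, 0.2601, 0.0554]
tool_rot: [179.9, 0.2, 176.8]
force: [0.1, 0.7, -0.5]
grip_width: 0.0495
```

Run:
```python
from h import *
o=grab("j"); s=env.get_obs(); print(s["time_s"],s["tool_pos"],s["tool_rot"],s["grip_width"],s["force"],s["qpos"])
print(delta([.50,.1,.22],176.7),delta([.594,-.0645,.20],176.7))
cv2.imwrite("pics/j_c.png",np.hstack([cv2.resize(o["scene"]["frame"][150:310,230:390],(400,400)),cv2.resize(o["top"]["frame"][150:310,130:290],(400,400))]))
```

```text
12.7 [0.4646217  0.25951621 0.05378482] [1.79951316e+02 5.08630416e-02 1.76824083e+02] 0.04958702475486044 [-0.11175229  0.05081119 -1.03930175] [-46.14953923  12.83929566  15.66290555 111.26730854  -4.14690725
  56.35498538  58.26058258]
([-0.0443, -0.1572, -0.1663], [0.05, 0.05, 0.12]) ([-0.1473, -0.3162, -0.1464], [0.05, 0.05, 0.12])
```

View pics/j_c.png

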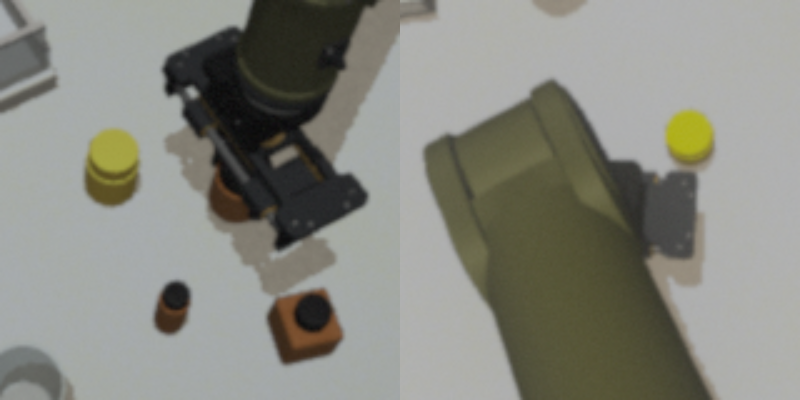

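The jar is held (49.6 mm wide) and clear of the table, with its neighbours undisturbed. I'll carry it over the mixer.

Emit:
{"name": "servo_tool", "arguments": {
  "increments": [
    [[0, 0, -0.015, 0, 0, 0, -0.4], [0, 0, -0.04, 0, 0, 0, -0.4], [0, 0, -0.07, 0, 0, 0, -0.4], [-0.003, -0.01, -0.1, 0, 0, 0, -0.4], [-0.01, -0.03, -0.13, 0, 0, 0, -0.4], [-0.02, -0.055, -0.15, 0, 0, 0, -0.4], [-0.03, -0.08, -0.165, 0, 0, 0, -0.4], [-0.04, -0.105, -0.166, 0, 0, 0, -0.4], [-0.05, -0.13, -0.166, 0, 0, 0, -0.4], [-0.06, -0.155, -0.166, 0, 0, 0, -0.4], [-0.07, -0.18, -0.166, 0, 0, 0, -0.4], [-0.08, -0.205, -0.166, 0, 0, 0, -0.4], [-0.092, -0.23, -0.166, 0, 0, 0, -0.4], [-0.104, -0.252, -0.166, 0, 0, 0, -0.4], [-0.116, -0.272, -0.166, 0, 0, 0, -0.4], [-0.127, -0.29, -0.166, 0, 0, 0, -0.4], [-0.137, -0.303, -0.166, 0, 0, 0, -0.4], [-0.144, -0.311, -0.166, 0, 0, 0, -0.4], [-0.147, -0.316, -0.166, 0, 0, 0, -0.4], [-0.147, -0.316, -0.166, 0, 0, 0, -0.4]]
  ]
}}

```text
time_s: 14.7
tool_pos: [0.5934, -0.0648, 0.2188]
tool_rot: [-180.0, -0.0, 176.8]
force: [-0.1, -0.5, -0.4]
grip_width: 0.0495
```

Run:
```python
from h import *
o=grab("k"); s=env.get_obs(); print(s["time_s"],s["tool_pos"],s["tool_rot"],s["grip_width"],s["force"],s["qpos"])
print(delta([.594,-.0645,.059],176.7))
cv2.imwrite("pics/k_c.png",np.hstack([cv2.resize(o["scene"]["frame"][20:220,110:310],(400,400)),cv2.resize(o["top"]["frame"][60:260,250:450],(400,400))]))
```

```text
14.8 [ 0.59327816 -0.06345927  0.21895861] [ 1.79962844e+02 -3.69390401e-02  1.76870217e+02] 0.049463054369946545 [ 1.24167009 -0.23146521 -0.63681655] [-24.35577896  13.05372503  32.84203577  92.47503855  -7.26747255
  76.64626685  96.36871606]
([-0.0009, -0.0011, 0.16], [0.04, -0.04, 0.17])
```

View pics/k_c.png

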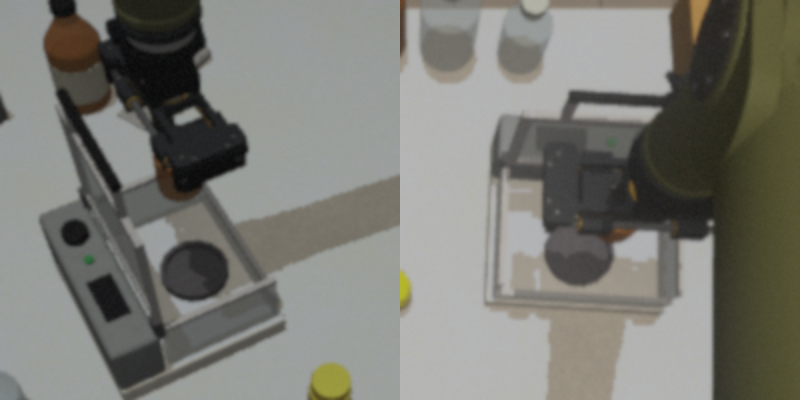

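The jar hangs over the cup, clear of the open guard. I'll lower it.

Emit:
{"name": "servo_tool", "arguments": {
  "increments": [
    [[0, 0, 0.015, 0, 0, 0, -0.4], [0, 0, 0.035, 0, 0, 0, -0.4], [0, 0, 0.055, 0, 0, 0, -0.4], [0, 0, 0.075, 0, 0, 0, -0.4], [0, 0, 0.095, 0, 0, 0, -0.4], [0, 0, 0.11, 0, 0, 0, -0.4], [0, 0, 0.125, 0, 0, 0, -0.4], [0, 0, 0.137, 0, 0, 0, -0.4], [0, 0, 0.145, 0, 0, 0, -0.4], [0, 0, 0.15, 0, 0, 0, -0.4], [0, 0, 0.153, 0, 0, 0, -0.4], [0, 0, 0.153, 0, 0, 0, -0.4]]
  ]
}}

```text
time_s: 16.0
tool_pos: [0.5937, -0.0644, 0.0662]
tool_rot: [180.0, 0.0, 176.8]
force: [-1.0, 0.4, 0.2]
grip_width: 0.0492
```

Run:
```python
from h import *
o=grab("l"); s=env.get_obs(); print(s["time_s"],s["tool_pos"],s["tool_rot"],s["grip_width"],s["force"],s["qpos"])
print(delta([.594,-.0645,.058],176.7))
cv2.imwrite("pics/l_c.png",np.hstack([cv2.resize(o["scene"]["frame"][60:210,130:280],(400,400)),cv2.resize(o["top"]["frame"][60:260,250:450],(400,400))]))
```

```text
16.1 [ 0.59400565 -0.06443362  0.06670964] [1.79992686e+02 5.76512466e-02 1.76817803e+02] 0.049289757889922 [ 0.06334994 -0.70571919 -0.30456551] [-22.21597271  20.92560569  31.08740758 101.98080241 -12.25815212
  60.40056181 100.10349476]
([0.0, -0.0001, 0.0087], [0.01, 0.06, 0.12])
```

View pics/l_c.png

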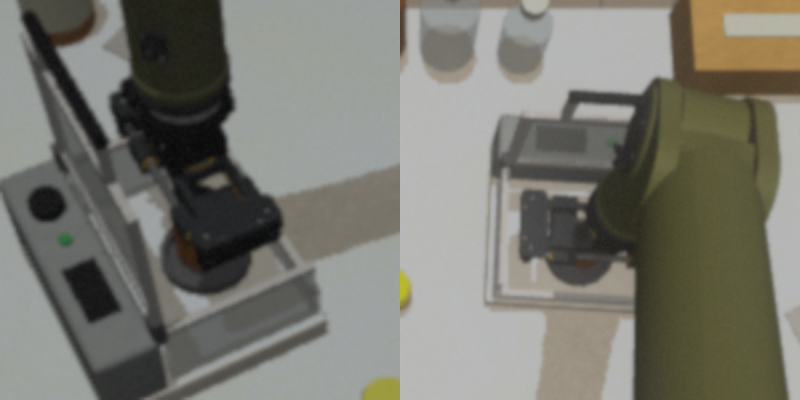

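The jar is inside the cup rim outline, just above the floor, with no contact yet. I'll go down gently.

Emit:
{"name": "servo_tool", "arguments": {
  "increments": [
    [[0, 0, 0.003, 0, 0, 0, -0.4], [0, 0, 0.005, 0, 0, 0, -0.4], [0, 0, 0.007, 0, 0, 0, -0.4], [0, 0, 0.0085, 0, 0, 0, -0.4], [0, 0, 0.0085, 0, 0, 0, -0.4]]
  ]
}}

```text
time_s: 16.6
tool_pos: [0.5935, -0.0643, 0.0575]
tool_rot: [180.0, -0.0, 176.8]
force: [0.2, -0.8, -0.7]
grip_width: 0.0496
```

Emit:
{"name": "servo_tool", "arguments": {
  "increments": [
    [[0, 0, 0.001, 0, 0, 0, -0.4], [0, 0, 0.001, 0, 0, 0, -0.4], [0, 0, 0.0015, 0, 0, 0, -0.4], [0, 0, 0.0015, 0, 0, 0, -0.4]]
  ]
}}

```text
time_s: 17.0
tool_pos: [0.5937, -0.0644, 0.0572]
tool_rot: [180.0, 0.0, 176.8]
force: [-3.3, -0.7, 7.2]
grip_width: 0.0493
```

There is floor contact (7 N). I'll release and rise.

Emit:
{"name": "servo_tool", "arguments": {
  "increments": [
    [[0, 0, 0, 0, 0, 0, 0.3], [0, 0, 0, 0, 0, 0, 0.7], [0, 0, 0, 0, 0, 0, 0.9], [0, 0, 0, 0, 0, 0, 0.9], [0, 0, -0.02, 0, 0, 0, 0.9], [0, 0, -0.045, 0, 0, 0, 0.9], [0, 0, -0.07, 0, 0, 0, 0.9], [0, 0, -0.1, 0, 0, 0, 0.9], [0, 0, -0.13, 0, 0, 0, 0.9], [0, 0, -0.17, 0, 0, 0, 0.9], [0, 0, -0.2, 0, 0, 0, 0.9], [0.04, 0, -0.22, 0, 0, 0, 0.5], [0.08, 0, -0.24, 0, 0, 0, 0.2], [0.12, 0, -0.26, 0, 0, 0, -0.1], [0.13, 0, -0.28, 0, 0, 0, -0.2], [0.13, 0, -0.28, 0, 0, 0, -0.2]]
  ]
}}

```text
time_s: 18.6
tool_pos: [0.4639, -0.0574, 0.3393]
tool_rot: [179.8, 0.4, 176.8]
force: [0.6, -0.3, 0.0]
grip_width: 0.0505
```

Run:
```python
from h import *
o=grab("m"); s=env.get_obs(); print(s["time_s"],s["tool_pos"],s["tool_rot"],s["grip_width"],s["force"],s["qpos"])
print(delta([.62,-.069,.36],86.7),delta([.682,-.0695,.36],86.7))
cv2.imwrite("pics/m_c.png",np.hstack([cv2.resize(o["scene"]["frame"][20:220,110:310],(400,400)),cv2.resize(o["top"]["frame"][60:260,250:450],(400,400))]))
```

```text
18.7 [ 0.46414494 -0.05710509  0.3361704 ] [1.79960217e+02 7.75605456e-02 1.76827232e+02] 0.04269472898674922 [ 0.42844174  0.16933494 -0.7779389 ] [-29.85495995  -8.10128159  30.16694887  97.80183406   4.02585134
  89.13635902  86.83504962]
([-0.1563, -0.0032, -0.0236], [0.09, 0.03, 90.13]) ([-0.2182, -0.0003, -0.0235], [0.09, 0.03, 90.13])
```

View pics/m_c.png

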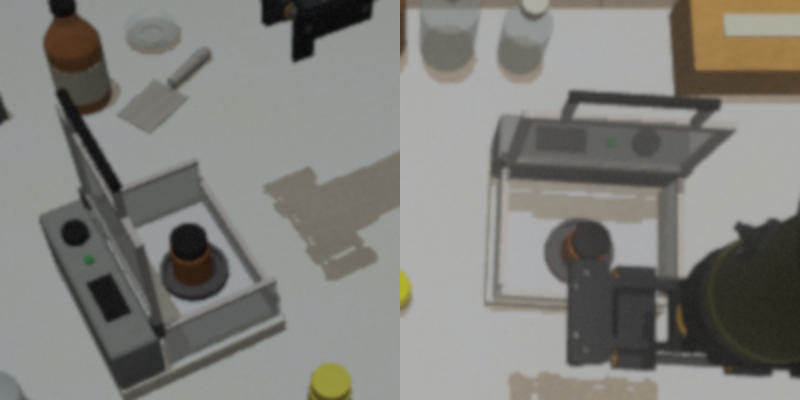

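The jar stands upright, centred in the cup at scene crop (190,255), and the guard is still open. I go back to the handle.

Emit:
{"name": "servo_tool", "arguments": {
  "increments": [
    [[0, 0, -0.01, 0, 0, 7, -0.2], [0, 0, -0.02, 0, 0, 14, -0.2], [-0.01, 0, -0.025, 0, 0, 21, -0.2], [-0.03, 0, -0.03, 0, 0, 28, -0.2], [-0.05, 0, -0.03, 0, 0, 35, -0.2], [-0.07, 0, -0.03, 0, 0, 42, -0.2], [-0.09, 0, -0.03, 0, 0, 49, -0.2], [-0.11, 0, -0.03, 0, 0, 56, -0.2], [-0.13, 0, -0.03, 0, 0, 63, -0.2], [-0.15, 0, -0.03, 0, 0, 70, -0.2], [-0.17, 0, -0.03, 0, 0, 77, -0.2], [-0.19, 0, -0.03, 0, 0, 84, -0.2], [-0.21, 0, -0.03, 0, 0, 90, -0.2], [-0.219, 0, -0.028, 0, 0, 90.1, -0.2], [-0.219, 0, -0.025, 0, 0, 90.1, -0.2], [-0.219, 0, -0.025, 0, 0, 90.1, -0.2]]
  ]
}}

```text
time_s: 20.3
tool_pos: [0.6819, -0.0696, 0.3594]
tool_rot: [-179.8, 0.0, 86.8]
force: [-1.2, 0.9, -0.6]
grip_width: 0.035
```

Run:
```python
from h import *
s=env.get_obs(); print(s["time_s"],s["tool_pos"],s["tool_rot"],s["grip_width"],s["force"],s["qpos"])
print(delta([.683,-.0695,.286],86.7))
```

```text
20.3 [ 0.6818591  -0.06958596  0.35941837] [-1.79833150e+02  3.39376961e-02  8.67848286e+01] 0.035000637276524506 [-1.1834637   0.85297236 -0.59667684] [-20.65690516  24.59450795  37.55496703  64.20952545 -14.70722891
  95.81333454   9.60345166]
([0.0002, 0.0013, 0.0734], [-0.17, 0.03, 0.08])
```

Emit:
{"name": "servo_tool", "arguments": {
  "increments": [
    [[0, 0.001, 0.015, 0, 0, 0, -0.2], [0, 0.001, 0.035, 0, 0, 0, -0.2], [0, 0.001, 0.05, 0, 0, 0, -0.2], [0, 0.001, 0.062, 0, 0, 0, -0.2], [0, 0.001, 0.073, 0, 0, 0, -0.2], [0, 0.001, 0.073, 0, 0, 0, -0.5], [0, 0.001, 0.073, 0, 0, 0, -1], [0, 0.001, 0.073, 0, 0, 0, -1], [0, 0.001, 0.073, 0, 0, 0, -1]]
  ],
  "squeeze": 12
}}

```text
time_s: 21.2
tool_pos: [0.6837, -0.0696, 0.2891]
tool_rot: [179.9, 0.0, 86.7]
force: [0.3, -0.0, 0.7]
grip_width: 0.0113
```

Run:
```python
from h import *
o=grab("n");s=env.get_obs(); print(s["time_s"],s["tool_pos"],s["tool_rot"],s["grip_width"],s["force"])
cv2.imwrite("pics/n_c.png",np.hstack([cv2.resize(o["scene"]["frame"][20:220,110:310],(400,400)),cv2.resize(o["top"]["frame"][60:260,250:450],(400,400))]))
```

```text
21.3 [ 0.68369306 -0.06953509  0.28906705] [ 1.79928553e+02 -2.00918307e-03  8.67142746e+01] 0.011261622025001675 [-0.6516279  -1.15896417  2.05899619]
```

View pics/n_c.png

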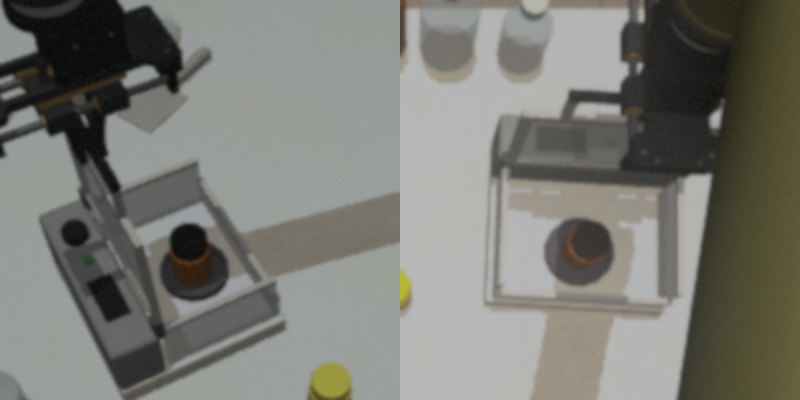

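The bar is gripped and the jar is still upright and centred. I swing the guard down along the arc.

Emit:
{"name": "servo_tool", "arguments": {
  "increments": [
    [[0, -0.007, 0, 0, 0, 0, -1], [0, -0.0153, 0.0005, 0, 0, 0, -1], [0, -0.0248, 0.0014, 0, 0, 0, -1], [0, -0.0342, 0.0028, 0, 0, 0, -1], [0, -0.0435, 0.0047, 0, 0, 0, -1], [0, -0.0527, 0.0069, 0, 0, 0, -1], [0, -0.0618, 0.0097, 0, 0, 0, -1], [0, -0.0707, 0.0129, 0, 0, 0, -1], [0, -0.0795, 0.0166, 0, 0, 0, -1], [0, -0.0881, 0.0207, 0, 0, 0, -1], [0, -0.0964, 0.0252, 0, 0, 0, -1], [0, -0.1046, 0.0301, 0, 0, 0, -1], [0, -0.1046, 0.0301, 0, 0, 0, -1]]
  ]
}}

```text
time_s: 22.6
tool_pos: [0.5771, -0.0629, 0.2568]
tool_rot: [-179.8, -0.0, 86.7]
force: [0.9, 1.1, -5.3]
grip_width: 0.0113
```

Emit:
{"name": "servo_tool", "arguments": {
  "increments": [
    [[0, -0.0078, 0.0054, 0, 0, 0, -1], [0, -0.0154, 0.0111, 0, 0, 0, -1], [0, -0.0227, 0.0172, 0, 0, 0, -1], [0, -0.0297, 0.0236, 0, 0, 0, -1], [0, -0.0363, 0.0304, 0, 0, 0, -1], [0, -0.0427, 0.0375, 0, 0, 0, -1], [0, -0.0486, 0.0449, 0, 0, 0, -1], [0, -0.0542, 0.0526, 0, 0, 0, -1], [0, -0.0593, 0.0606, 0, 0, 0, -1], [0, -0.0641, 0.0688, 0, 0, 0, -1], [0, -0.0641, 0.0688, 0, 0, 0, -1]]
  ]
}}

```text
time_s: 23.7
tool_pos: [0.514, -0.0593, 0.1878]
tool_rot: [-179.9, -0.0, 86.7]
force: [4.6, 3.0, -4.9]
grip_width: 0.0109
```

Run:
```python
from h import *
o=grab("p");s=env.get_obs(); print(s["time_s"],s["tool_pos"],s["tool_rot"],s["grip_width"],s["force"])
cv2.imwrite("pics/p_c.png",np.hstack([cv2.resize(o["scene"]["frame"][20:220,110:310],(400,400)),cv2.resize(o["top"]["frame"][60:260,250:450],(400,400))]))
```

```text
23.8 [ 0.5141177  -0.05935172  0.18802698] [-1.79921685e+02 -1.31006556e-02  8.67331147e+01] 0.01034158643842789 [ 4.21792955  4.42866637 -5.79822101]
```

View pics/p_c.png

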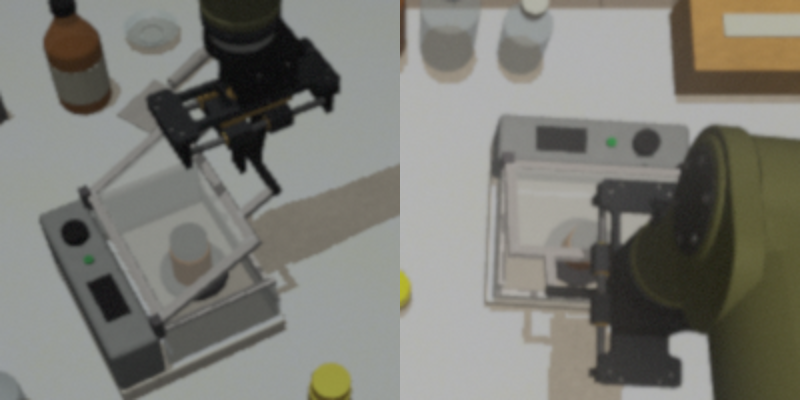

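The guard is at about 0.5 rad, with the jar visible upright beneath it. I continue down.

Emit:
{"name": "servo_tool", "arguments": {
  "increments": [
    [[0, -0.004, 0.0085, 0, 0, 0, -1], [0, -0.0075, 0.0171, 0, 0, 0, -1], [0, -0.0108, 0.026, 0, 0, 0, -1], [0, -0.0138, 0.0349, 0, 0, 0, -1], [0, -0.0163, 0.044, 0, 0, 0, -1], [0, -0.0183, 0.0533, 0, 0, 0, -1], [0, -0.02, 0.0627, 0, 0, 0, -1], [0, -0.0211, 0.0721, 0, 0, 0, -1], [0, -0.0218, 0.08, 0, 0, 0, -1], [0, -0.022, 0.086, 0, 0, 0, -1], [0, -0.022, 0.086, 0, 0, 0, -1]]
  ]
}}

```text
time_s: 24.9
tool_pos: [0.4901, -0.0579, 0.1009]
tool_rot: [-179.7, -0.0, 86.7]
force: [-2.6, 4.4, -1.6]
grip_width: 0.0098
```

Emit:
{"name": "servo_tool", "arguments": {
  "increments": [
    [[0, 0, 0.002, 0, 0, 0, -1], [0, 0, 0.004, 0, 0, 0, -1], [0, 0, 0.005, 0, 0, 0, -1], [0, 0, 0.005, 0, 0, 0, -1]]
  ]
}}

```text
time_s: 25.3
tool_pos: [0.49, -0.0579, 0.0964]
tool_rot: [-179.7, -0.0, 86.7]
force: [-3.8, 4.9, -0.1]
grip_width: 0.0104
```

Emit:
{"name": "servo_tool", "arguments": {
  "increments": [
    [[0, 0, 0.002, 0, 0, 0, -1], [0, 0, 0.004, 0, 0, 0, -1], [0, 0, 0.005, 0, 0, 0, -1], [0, 0, 0.005, 0, 0, 0, -1]]
  ]
}}

```text
time_s: 25.7
tool_pos: [0.4899, -0.0579, 0.092]
tool_rot: [-179.6, -0.0, 86.7]
force: [-5.8, 4.4, 3.7]
grip_width: 0.0101
```

Run:
```python
from h import *
o=grab("q");s=env.get_obs(); print(s["time_s"],s["tool_pos"],s["tool_rot"],s["grip_width"],s["force"])
cv2.imwrite("pics/q_c.png",np.hstack([cv2.resize(o["scene"]["frame"][60:230,120:290],(400,400)),cv2.resize(o["top"]["frame"][100:260,270:430],(400,400))]))
```

```text
25.8 [ 0.48993216 -0.05792181  0.09199888] [-1.79643314e+02 -4.20030910e-02  8.67246434e+01] 0.010100177589672693 [-6.43682445  5.21600266  4.49457477]
```

View pics/q_c.png

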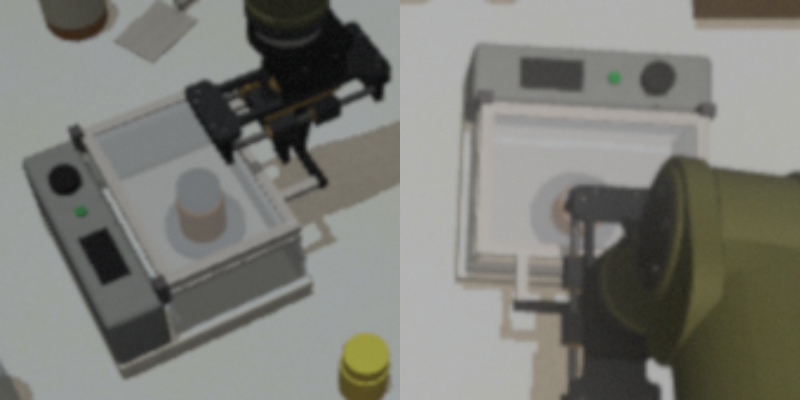

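Emit:
{"name": "servo_tool", "arguments": {
  "increments": [
    [[0, 0, 0.002, 0, 0, 0, -1], [0, 0, 0.003, 0, 0, 0, -1], [0, 0, 0.004, 0, 0, 0, -1], [0, 0, 0.004, 0, 0, 0, -1]]
  ],
  "squeeze": 20
}}

```text
time_s: 26.2
tool_pos: [0.49, -0.0581, 0.0906]
tool_rot: [-179.6, -0.1, 86.7]
force: [-13.7, 5.7, 24.4]
grip_width: 0.0095
```

A firm 24 N upward with hardly any further travel means the guard is on its stop. I'll release and withdraw.

Emit:
{"name": "servo_tool", "arguments": {
  "increments": [
    [[0, 0, -0.003, 0, 0, 0, -1], [0, 0, -0.003, 0, 0, 0, -0.5], [0, 0, -0.003, 0, 0, 0, -0.25], [0, 0, -0.003, 0, 0, 0, -0.25], [0, 0.002, -0.003, 0, 0, 0, -0.25], [0, 0.002, -0.01, 0, 0, 0, -0.25], [0, 0.002, -0.03, 0, 0, 0, -0.25], [0, 0.002, -0.05, 0, 0, 0, -0.25], [0, 0.002, -0.08, 0, 0, 0, -0.25], [0.02, 0, -0.11, 0, 0, 0, -0.25], [0.06, -0.01, -0.14, 0, 0, -5, -0.25], [0.1, -0.02, -0.15, 0, 0, -10, -0.25], [0.14, -0.03, -0.15, 0, 0, -16, -0.25], [0.18, -0.03, -0.15, 0, 0, -22, -0.25], [0.22, -0.03, -0.15, 0, 0, -28, -0.25], [0.26, -0.03, -0.15, 0, 0, -34, -0.25], [0.3, -0.04, -0.15, 0, 0, -40, -0.25], [0.3, -0.04, -0.15, 0, 0, -40, -0.25]]
  ]
}}

```text
time_s: 28.0
tool_pos: [0.468, 0.2502, 0.2391]
tool_rot: [180.0, -0.1, 127.4]
force: [-0.9, 0.3, -0.0]
grip_width: 0.0323
```

Run:
```python
from h import *
o=grab("r");s=env.get_obs(); print(s["time_s"],s["tool_pos"],s["tool_rot"],s["grip_width"],s["force"])
S,T=o["scene"],o["top"]
hs=blob(S,(218,85,270,150),60); ht=blob(T,(305,205,395,240),85)
def ends(p):
    c=p.mean(0); u=np.linalg.svd(p-c,full_matrices=0)[2][0]; u=u*np.sign(u[0]); d=(p-c)@u
    return c,c+u*d.min(),c+u*d.max()
a,b=ends(hs),ends(ht); print(np.round(a,1).tolist(),np.round(b,1).tolist())
print(tri(S,a[0],T,b[0]),tri(S,a[1],T,b[2]),tri(S,a[2],T,b[1]))
cv2.imwrite("pics/r_c.png",np.hstack([cv2.resize(o["scene"]["frame"][80:230,120:270],(400,400)),cv2.resize(o["top"]["frame"][100:250,270:420],(400,400))]))
```

```text
28.1 [0.47009928 0.24403765 0.23936741] [-1.79978649e+02  5.89103484e-02  1.26820068e+02] 0.03261693969124093 [-0.73404424  0.43504927 -0.70539883]
[[243.3000030517578, 118.0], [229.60000610351562, 98.30000305175781], [257.1000061035156, 137.89999389648438]] [[346.5, 223.39999389648438], [316.0, 221.5], [376.1000061035156, 225.1999969482422]]
(array([ 0.48832006, -0.05860405,  0.11698373]), np.float64(0.0019321718640149881)) (array([ 0.48478768, -0.12586776,  0.12122515]), np.float64(0.001814248035137623)) (array([0.49287668, 0.01103448, 0.117913  ]), np.float64(0.001634582308607743))
```

View pics/r_c.png

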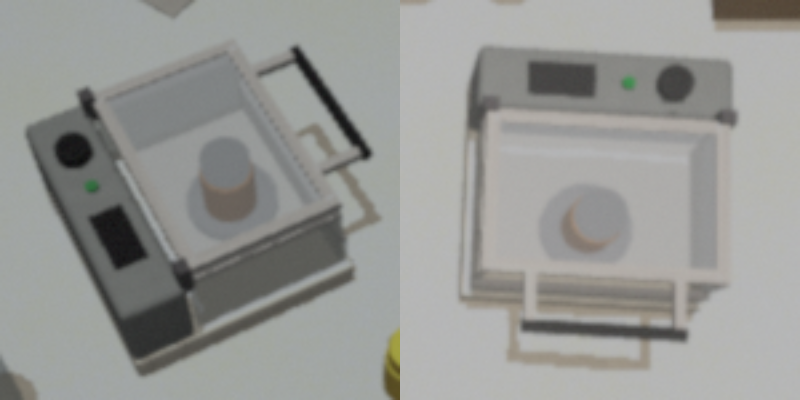

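View pics/r_scene.png

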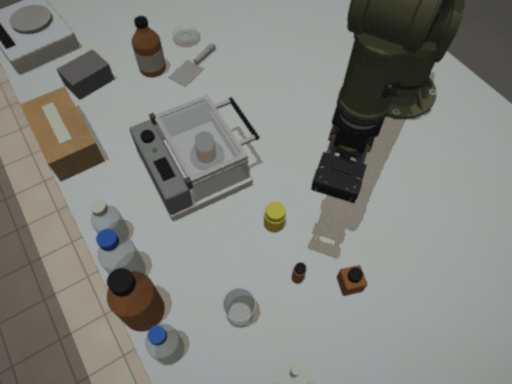

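The guard is closed: the bar triangulates to z ≈ 0.117–0.121 m against 0.120 m expected. The jar stands upright inside the cup, and the robot is well clear. I let the arm settle, then hand in.

Emit:
{"name": "servo_tool", "arguments": {
  "increments": [
    [[0, 0, 0, 0, 0, 0, -0.25], [0, 0, 0, 0, 0, 0, -0.25], [0, 0, 0, 0, 0, 0, -0.25], [0, 0, 0, 0, 0, 0, -0.25], [0, 0, 0, 0, 0, 0, -0.25]]
  ]
}}

```text
time_s: 28.6
tool_pos: [0.4704, 0.243, 0.2394]
tool_rot: [180.0, -0.0, 126.7]
force: [0.1, 0.2, 0.0]
grip_width: 0.0325
```

Run:
```python
from h import *
o=grab("z")
d=cv2.absdiff(o["scene"]["frame"][80:230,120:270],cv2.imread("pics/r_scene.png")[80:230,120:270]); print("change at mixer",d.max(),d.mean())
print(env.get_obs()["time_s"],env.sign_off())
```

```text
change at mixer 12 0.9502518518518519
the job is handed in; nothing more can be done
28.7 None
```

The job is done and handed in at 28.7 s of the 72 s allowed. I swung the guard up to about 1.58 rad, stood the round amber jar in the mixer's cup, and lowered the guard onto its stop. Then I let go and moved the arm clear.

**Last checks:**
- **Guard:** It stopped hard with 24 N at the handle. The bar measured 0.117–0.121 m high, against 0.120 m when closed.
- **Jar:** Both views show it upright and roughly centred in the cup under the panel. The yellow jar, square bottle and thin vial were not touched.
- **Stillness:** The mixer looked the same in two pictures about half a second apart (differences at noise level), and the robot was touching nothing.

**What went less than ideally:**
- My first lifting arc ran about 5 mm too wide and put about 26 N sideways on the handle, so I corrected it partway.
- One retreat went to the wrong side, through free space.
- The cap's measured height came out about 5 mm lower than the text implies, because its side is in view. I took the jar's position as measured and the grasp height from the text.

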